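# Third hand: hold a rack bracket against the rail

### The arm

A 6-joint arm with a two-finger parallel gripper is mounted at the origin on the work surface. World frame = base frame: x ahead of the robot, y to its left, z up, the work surface at z = 0. Lengths are in m, angles in rad, forces in N, time in s.
With the tool pointing down it reaches from about 0.325 to 0.775 m from the base axis. Payload 5.5 kg.
Tool frame: the origin (TCP) lies between the finger pads; the fingertips stand 8 mm ahead of it and the grasp point (between the pads) lies 11 mm behind it (manip.tcp_to_tips is the distance from the TCP to the fingertips, in m); z points along the fingers, y is the line along which they close (so a half turn about z gives the same grasp; the last joint's range is limited). The gripper opens to 88 mm and grips with 3 to 60 N. Pads are 20 mm wide; open, the fingers measure 115 mm over their backs; the gripper's body (75 mm by 178 mm) begins 61 mm behind the grasp point.
Start: joints at [1.239, 0.091, 1.231, -0, 1.82, -0.057], TCP at [0.163, 0.578, 0.231] pointing down, gripper open.
Joint ranges: [-2.87, 2.87], [-0.86, 2.18], [0.17, 2.46], [-1.51, 4.65], [0.06, 2.69], [-2.65, 2.65]. Speed limits (rad/s): [2.57, 2.57, 3.01, 3.14, 3.14, 3.14].

### API

Orientations are given as a unit quaternion [w, x, y, z].
In Python, from bench import manip gives the robot as it stands. Calls block until the motion is done:
- manip.move_to(position, orientation): joint-space move of the TCP to a pose.
- manip.move_l(position, speed=0.15, orientation=None): straight line of the TCP; orientation=None keeps the orientation; speed is the mean speed in m/s.
- manip.movej(angles): joint-space move.
- manip.gripper_open() and manip.close(): open the fingers fully, or close them until they stop; the grip force is fixed at half the most.
- manip.hold(seconds).
- manip.inverse_kinematics(position, orientation): joint angles nearest the present ones, or None.
- manip.state(): the state.
- manip.get_image(name): name is "side" or "top"; returns a dict with "frame" (384x512x3 uint8, blue, green, red), "depth" (384x512 float32, m along the optical axis (not along the pixel's ray), 0 where there is no reading), "camera_matrix" (3x3 intrinsics, pixels), "view" (4x4, takes a point from world to camera coordinates). Camera axes: x right, y up, looking along -z (the intrinsics and any distortion apply to the point x, -y, -z); pixel columns grow to the right and rows downward; lengths in m; the calibration is good to about 2 mm. A picture is of the moment at which its call begins.
A pose or a line that the arm cannot do raises manip.IKError and nothing moves.
- manip.job_done(): hands the job in; it is judged then, once.
The state is a dict: "time": time; "joint_pos": joint angles; "dq": joint speeds; "joint_torque": joint torques, N m; "ee_pos": TCP position; "ee_rot": TCP orientation; "ft_force": force on the tool from outside, world axes, zero at the start; "moment": the same for the moment, N m; "finger_gap": finger opening in m; "finger_force": force on a finger pad.
Only numpy, scipy, OpenCV 4.12 (cv2) and the standard library are available. Lean on these libraries where they do the work, as an engineer would, in place of code of your own. Each camera call takes 0.05 s, during which the arm holds its last target. There are 200 camera calls.

### The job

Take the T-shaped aluminium bracket out of the parts tray and hold it as a third hand against the plywood rail of the sprung assembly jig: foot plate flat on the rail's face, upright, between the two wooden guide strips, with its top edge level with the rail's top edge. Push it against the rail with a steady 10 N or so (between 6 and 14 N, and at no time more than 25 N) for at least two seconds, and finish while still gripping and pushing it so, because a colleague will then screw it on from behind. Leave the other parts and the things on the table where they are.

Things in the scene. Friction and masses are not known exactly. Their poses are not given: they have to be found in the camera images.
- bracket: T-shaped aluminium bracket, 130-270 g, 40 high, upright in one of the tray's three compartments (varies). From above: foot plate 8 thick (x) by 56 wide (y), behind it a stem 26 wide (y), 48 long (x). Origin: underside of the stem, z up, x along the stem to the foot plate; stem end at x = -32, plate from x = 16 to 24. Grip from above across the stem (26) at x about 0.
- bracket_face (a point): Middle of the outer flat face of the bracket's foot plate (the face to press on the rail), at x = 24, z = 20 mm of the bracket; axes as the bracket's. The bracket starts turned up to 0.7 rad from the tray's x axis.
- tray: Fixed low grey plastic tray, 124 (x) by 324 (y) by 26 high, walls and floor 4 thick, two dividers making three compartments about 103 (y) by 116 (x), centres at y = -106, 0, 106. They hold bracket, bar and round foot. Origin: centre of underside, z up. Stands left or right of the robot's centre line, the jig on the other side.
- jig: Fixed assembly jig: dark steel base plate 170 (x) by 200 (y) by 12 high, an aluminium block at its +x end. Origin: on the table under the rail's front face at rest, 60 from the plate's -x edge; x is the direction to push, z up. The rail slides on it along x against springs: 2 mm per newton (500 N/m, so 10 N moves it 20 mm), hard stop at 40 mm; returns when let go.
- rail: Upright plywood rail on the jig, 12 thick (x), 180 wide (y), 80 high, lower edge 17 above the table. Origin: on its front face (robot side), middle of the lower edge; x away from the robot (push direction), z up. Wooden guide strips, 12 wide, 6 proud, full height, at y = 42 and -42 leave a 72 gap. At rest its origin is at x = 0 of the jig.
- seat (a point): On the rail's front face, midway between the strips, 20 mm below its top edge (z = 60 of the rail); axes as the rail's. bracket_face belongs on this point, x axes parallel.
- bar: Plain aluminium bar 60 x 26 x 40 high, lying in another compartment; origin centre of underside. Leave it alone.
- foot: Round aluminium foot, diameter 42, 38 high, in another compartment; origin centre of underside. Leave it alone.
- sanitizer: Clear sanitizer bottle, diameter 60, 150 high, on the robot's right, beside or beyond the tray or jig; origin centre of underside. Leave it alone.
- driver: Screwdriver lying on the table in the middle, beyond the tray and jig; about 200 long; z up from the table, origin on its underside. Leave it alone.
- jar: Small steel jar, diameter 52, 70 high, on the robot's left, beside or beyond the tray or jig; origin centre of underside. Leave it alone.
- mug: White ceramic mug, diameter 76, 90 high, far right; origin centre of underside. Leave it alone.
- gloves: White carton of gloves 220 x 120 x 65 high, far left; origin centre of underside. Leave it alone.

How it is judged:
By the outcome, as a careful person would: the job done as asked, in the order asked, and still so for the second after the job is handed in, while the arm keeps its last pose, push and grip.
It also fails if it takes over 48 s, if anything falls off the work surface, if the arm or the gripper's body presses on something with over 40 N, if the wrist force passes 120 N, or if a joint passes its speed limit or range.

## Working session

There is one attempt and no reset: what is moved stays moved. The work goes in short steps, each a Python script; the robot and the scene stay as the last script left them, time stands still between calls to the robot, and variables do not carry over. Pictures are saved under pics/ and viewed, at most 10 in all, crops included, and the job is handed in when it is done.

```bash
ls; mkdir -p pics; cat > h.py <<'E'
import numpy as np, cv2
from bench import manip
def grab(n):
    return manip.get_image(n)
def cloud(im):
    d=im["depth"]; K=np.array(im["camera_matrix"]); V=np.array(im["view"])
    v,u=np.mgrid[:d.shape[0],:d.shape[1]]
    p=np.stack([(u-K[0,2])/K[0,0]*d, -(v-K[1,2])/K[1,1]*d, -d, np.ones_like(d)],-1)
    w=p@np.linalg.inv(V).T
    w[d==0]=np.nan
    return w[...,:3]
E
python3 - <<'E'
from h import *
for n in("top","side"):
    im=grab(n); cv2.imwrite(f"pics/{n}0.png",im["frame"]); np.savez(f"{n}0.npz",**im)
    print(n,im.keys(),im["camera_matrix"],im["view"])
s=manip.state(); print(s)
E
```

```text
bench.py
pics
top dict_keys(['frame', 'depth', 'camera_matrix', 'view']) [[489.4829063    0.         258.76615804]
 [  0.         489.4829063  192.44256468]
 [  0.           0.           1.        ]] [[-0.00526211 -0.99995673 -0.00767149  0.03055775]
 [ 0.9939379  -0.00607261  0.10977514 -0.5593001 ]
 [-0.10981698 -0.00704734  0.99392684 -1.73943874]
 [ 0.          0.          0.          1.        ]]
side dict_keys(['frame', 'depth', 'camera_matrix', 'view']) [[407.22880192   0.         255.19199585]
 [  0.         407.22880192 197.62316494]
 [  0.           0.           1.        ]] [[-0.99151099 -0.1298455  -0.0067898   0.55975709]
 [ 0.05605915 -0.47402215  0.87872656 -0.08117269]
 [-0.11731721  0.87088642  0.4772772  -1.40402018]
 [ 0.          0.          0.          1.        ]]
{'time': 0.1, 'joint_pos': array([ 1.23930177e+00,  9.17562344e-02,  1.23171723e+00,  5.59959867e-06,
        1.81980702e+00, -5.66982005e-02]), 'dq': array([ 0.00028142, -0.00240938, -0.00437729, -0.00019338, -0.00059749,
        0.00011145]), 'joint_torque': array([ 2.25829033e-03, -4.47860527e+01, -4.07570851e+01,  7.01607973e-02,
        2.83716054e-02, -1.10933984e-04]), 'ee_pos': array([0.16273006, 0.57725795, 0.22966355]), 'ee_rot': array([-1.65437407e-04,  1.36965551e-01,  9.90575452e-01, -8.27545049e-04]), 'ft_force': array([-0.69621154, -0.33982079, -0.74524197]), 'moment': array([ 0.00852488,  0.03728951, -0.01072204]), 'finger_force': 0.0, 'finger_gap': 0.08805967614638426}
```

View pics/top0.png

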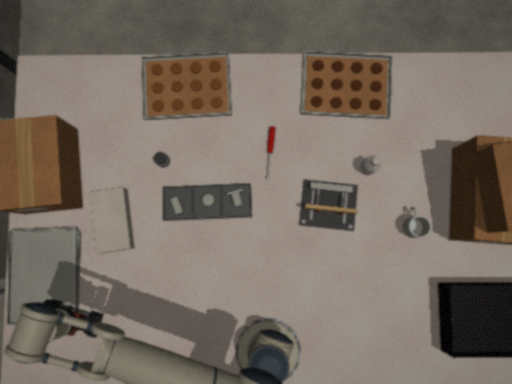

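View pics/side0.png

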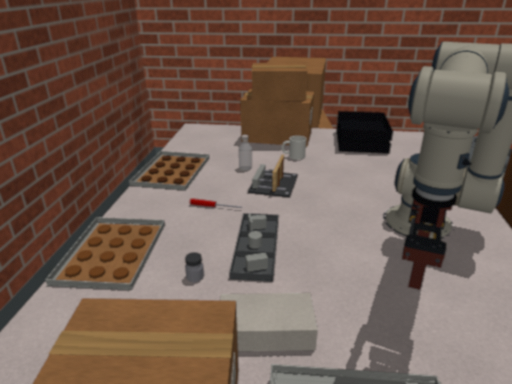

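The top view shows the tray around (207,202), with the bar at (176,205), the round foot at (208,200) and the T bracket at (236,197). The jig is at (328,205) with its rail along row 208. In the side view, the bottle is at (245,155) and the jar at (194,268).

```bash
python3 - <<'E'
from h import *
im=dict(np.load("top0.npz")); w=cloud(im); f=im["frame"]
c=cv2.resize(f[172:240,155:365],None,fx=3.8,fy=3.8,interpolation=cv2.INTER_CUBIC); 
z=np.nan_to_num(w[172:240,155:365,2]); zc=cv2.applyColorMap(np.uint8(np.clip(z*2500,0,255)),cv2.COLORMAP_JET)
zc=cv2.resize(zc,None,fx=3.8,fy=3.8,interpolation=cv2.INTER_NEAREST)
cv2.imwrite("pics/crop.png",np.vstack([c,zc]))
np.set_printoptions(linewidth=250)
print((w[182:212,222:252,2]*1000).round().astype(int))
print(np.nanmedian(w[230:260,200:230,2]))
E
```

```text
[[                  -6                    6                   -3                   -7                   -3                    2                    5                   -2                    4                    3                   -4
                     3                    5                    0                   -5                    5                    3                    2                   -6                    7                    3                    5
                     4                    9                   -4                   -6                   -2                   -4                  -12                    6]
 [                   3                    0                    2                    0                   -1                    6 -9223372036854775808                    0                   -1                   -6                    4
                     4                   -2                    5                   10                   -1                   20                   25                   24                   11                   28                   
[... 17392 characters left out ...]
 25                    6                    3                    2                    8                    6                    4                    2                    3                   11                   13
                     8                    4                    4                    4                    9                   -4                    7                    6                    3                    5                    6
                     2                    0                    5                    7                   12                   11                    6                   26]]
0.0006186903277869416<stdin>:8: RuntimeWarning: invalid value encountered in cast
```

View pics/crop.png

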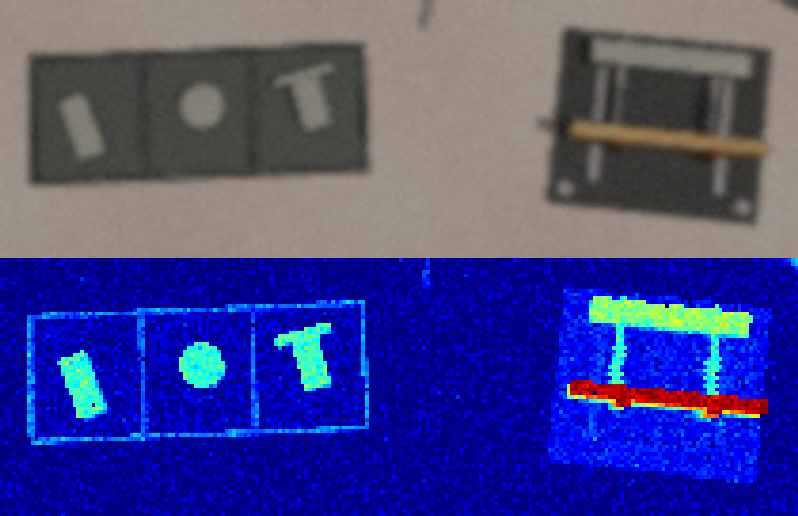

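The crop shows the T bracket with its foot plate far from the robot at crop (303,75), stem end at (318,125). The rail runs from (570,130) to (765,148). I'll fit both with rendered silhouettes against averaged depth.

```bash
cat >> h.py <<'E'
from scipy.optimize import minimize
S=8
def proj(im,P):
    K=np.array(im["camera_matrix"]);V=np.array(im["view"])
    c=P@V[:3,:3].T+V[:3,3]
    return np.stack([K[0,2]+K[0,0]*c[:,0]/-c[:,2],K[1,2]+K[1,1]*c[:,1]/c[:,2]],-1)
def boxpts(b):
    return np.array([[x,y,z] for x in b[0:2] for y in b[2:4] for z in b[4:6]])
def sil(im,boxes,p,roi):
    u0,u1,v0,v1=roi; m=np.zeros(((v1-v0)*S,(u1-u0)*S),np.uint8)
    c,s=np.cos(p[2]),np.sin(p[2]); R=np.array([[c,-s,0],[s,c,0],[0,0,1]])
    for b in boxes:
        q=proj(im,boxpts(b)@R.T+[p[0],p[1],0])
        q=(q+0.5-[u0,v0])*S-0.5
        cv2.fillConvexPoly(m,cv2.convexHull(np.round(q*16).astype(np.int32)),255,shift=4)
    return cv2.resize(m,(u1-u0,v1-v0),interpolation=cv2.INTER_AREA)/255.
def fit(im,boxes,p0,roi,mask):
    u0,u1,v0,v1=roi; M=cv2.GaussianBlur(mask[v0:v1,u0:u1].astype(float),(0,0),.7)
    f=lambda p:((cv2.GaussianBlur(sil(im,boxes,p,roi),(0,0),.7)-M)**2).sum()
    best=None
    for d in (-.2,-.1,0,.1,.2):
        a=np.array(p0)+[0,0,d]
        r=minimize(f,a,method="Nelder-Mead",options=dict(initial_simplex=[a,a+[.012,0,0],a+[0,.012,0],a+[0,0,.15]],maxiter=300,xatol=1e-5,fatol=1e-4))
        if best is None or r.fun<best.fun: best=r
    return best.x,best.fun,M.sum()
def meandepth(n,k):
    ims=[grab(n) for _ in range(k)]; d=np.array([i["depth"] for i in ims]); d[d==0]=np.nan
    im=dict(ims[0]); im["depth"]=np.nan_to_num(np.nanmedian(d,0)); return im
mm=1e-3
def BR(zb,z0): return [np.array(b)*mm for b in ([-32,16,-13,13,z0,zb+40],[16,24,-28,28,z0,zb+40])]
RAIL=[np.array(b)*mm for b in ([0,12,-90,90,75,97],[-6,0,36,48,75,97],[-6,0,-48,-36,75,97])]
TRAY=None
E
python3 - <<'E'
from h import *
im=meandepth("top",8); np.savez("topm.npz",**im); w=cloud(im); z=w[...,2]
V=np.array(im["view"]); print("cam",-V[:3,:3].T@V[:3,3])
print("bracket px",w[197,236],"rail",w[208,328], w[210,352],w[206,307])
m=z>.033
print(fit(im,BR(4,33),[w[196,236,0]+.0,w[196,236,1],0.2],(222,249,185,212),m))
m=z>.075
print(fit(im,RAIL,[w[208,330,0],w[208,330,1],-.08],(296,366,196,222),m))
def rng(a): return np.nanmedian(a)
print("bracket top",rng(z[199:203,235:238]),"rail top",np.nanpercentile(z[200:215,300:356],[95,98,99]), "table",rng(z[225:240,180:350]))
# other parts
for n,(u0,u1,v0,v1) in dict(bar=(166,188,190,218),foot=(198,219,188,212)).items():
    q=w[v0:v1,u0:u1].reshape(-1,3); q=q[q[:,2]>.033]; print(n,q.mean(0),len(q))
E
```

```text
cam [0.36505046 0.01490161 1.79050652]
bracket px [0.54204113 0.10903067 0.04427127] rail [ 0.49642889 -0.21264177  0.09744805] [ 0.48892181 -0.29527423  0.09855572] [ 0.50371862 -0.13996488  0.09851272]
(array([0.54364606, 0.11059615, 0.27626239]), np.float64(0.6884946620999022), np.float64(137.00000000000003))
(array([ 0.49093087, -0.22138476, -0.11195709]), np.float64(2.3073722130353023), np.float64(224.00000000000006))
bracket top 0.04443626795011779 rail top [0.09873555 0.09981132 0.10047245] table 0.0008152141014211578
bar [0.5146714  0.32413422 0.04403483] 128
foot [0.53377492 0.21134514 0.04216714] 113
```

```bash
python3 - <<'E'
from h import *
im=dict(np.load("topm.npz")); w=cloud(im); z=w[...,2]
f=np.mean([grab("top")["frame"].astype(float) for _ in range(6)],0)
sat=np.clip(f[...,2]-f[...,0]-25,0,None)
K=np.array(im["camera_matrix"]);V=np.array(im["view"])
def back(u,v,zz):
    d=np.array([(u-K[0,2])/K[0,0],-(v-K[1,2])/K[1,1],-1]); c=-V[:3,:3].T@V[:3,3]; r=V[:3,:3].T@d; return c+r*(zz-c[2])/r[2]
us=np.arange(309,353); vs=np.arange(200,218)
v=[(sat[200:218,u]*vs).sum()/sat[200:218,u].sum() for u in us]
k,b=np.polyfit(us,v,1); A,B=back(309,k*309+b,.095),back(352,k*352+b,.095)
D=A-B; print("colour yaw",np.arctan2(-D[0],D[1]),A,B)
zz=z[196:222]; vs=np.arange(196,222)
v=[vs[zz[:,u]>.075].mean() for u in us]; k,b=np.polyfit(us,v,1); A,B=back(309,k*309+b,.097),back(352,k*352+b,.097); D=A-B
print("depth yaw",np.arctan2(-D[0],D[1]),A,B)
# base plate: minAreaRect of mask 6..20mm plus all higher
m=np.uint8((z>.006)[176:236,292:372])
m=cv2.morphologyEx(m,cv2.MORPH_OPEN,np.ones((3,3)))
n,l,s,_=cv2.connectedComponentsWithStats(m); i=1+np.argmax(s[1:,4])
c=cv2.findContours(np.uint8(l==i),0,2)[0][0].reshape(-1,2)+[292,176]
print("minrect",cv2.minAreaRect(c.astype(np.float32)))
PL=[np.array(x)*mm for x in ([-60,110,-100,100,0,12],)]
mk=np.zeros(z.shape,bool); mk[176:236,292:372]=(l==i)
print("plate fit",fit(im,PL,[.49,-.221,-.1],(292,372,176,236),mk))
# rail model vs mask yaw scan
roi=(296,366,196,222); M=cv2.GaussianBlur((z>.075)[196:222,296:366].astype(float),(0,0),.7)
for y in(-.08,-.09,-.1,-.11,-.12):
    r=minimize(lambda p:((cv2.GaussianBlur(sil(im,RAIL,[*p,y],roi),(0,0),.7)-M)**2).sum(),[.491,-.221],method="Nelder-Mead"); print(y,r.x,r.fun)
# side camera fits
s=meandepth("side",8); np.savez("sidem.npz",**s); ws=cloud(s)
for name,(x,y,r) in dict(br=(.543,.11,.04),).items():
    q=ws.reshape(-1,3); q=q[(np.hypot(q[:,0]-x,q[:,1]-y)<r)]; t=q[q[:,2]>.035]; print(name,len(t),t.mean(0))
q=ws.reshape(-1,3);q=q[(abs(q[:,0]-.49)<.04)&(abs(q[:,1]+.22)<.12)&(q[:,2]>.085)];print("rail side",len(q),q.mean(0),q.min(0),q.max(0))
cv2.imwrite("pics/side_crop.png",cv2.resize(s["frame"][140:290,220:310],None,fx=4,fy=4,interpolation=cv2.INTER_CUBIC))
E
```

```text
colour yaw -0.11403666195340909 [ 0.50442778 -0.14723219  0.095     ] [ 0.48740267 -0.29587956  0.095     ]
depth yaw -0.11061458594012372 [ 0.50354461 -0.14702906  0.097     ] [ 0.4870534 -0.2955076  0.097    ]
minrect ((328.4876708984375, 204.8671417236328), (56.21573257446289, 46.53239059448242), 6.009006023406982)
plate fit (array([ 0.49061331, -0.22198371, -0.11117369]), np.float64(7.7243133767617), np.float64(2565.0))
-0.08 [ 0.49074066 -0.22172092] 11.058492531094835
-0.09 [ 0.49083493 -0.22180356] 6.423521235537651
-0.1 [ 0.49084655 -0.22150879] 3.4765346740593293
-0.11 [ 0.49083166 -0.22142566] 2.3274933808297416
-0.12 [ 0.49088057 -0.22143852] 2.9789968979794503
br 127 [0.54496842 0.11518627 0.04327789]
rail side 99 [ 0.49875184 -0.20993536  0.09581636] [ 0.48426519 -0.31275547  0.08512662] [ 0.51438861 -0.13089101  0.10040716]
```

```bash
cat >> h.py <<'E'
from scipy.spatial.transform import Rotation as Ro
def quat(yaw,flip=False):   # tool down, tool y along bracket y
    c,s=np.cos(yaw),np.sin(yaw); R=np.array([[-c,s,0],[-s,-c,0],[0,0,-1]]).T if False else np.column_stack([[-c,-s,0],[-s,c,0],[0,0,-1]])
    if flip: R=R@np.diag([-1,-1,1])
    x,y,z,w=Ro.from_matrix(R).as_quat(); return [w,x,y,z]
BP=np.array([.5438,.1108]);BY=.276
RP=np.array([.4908,-.2217]);RY=-.112
n=np.array([np.cos(RY),np.sin(RY)]); lat=np.array([-n[1],n[0]])
TX=np.array([.39,.0])
def st(t=""):
    s=manip.state(); e=np.array(s["ee_pos"]); q=s["ee_rot"]; R=Ro.from_quat([q[1],q[2],q[3],q[0]]).as_matrix()
    print(t,"t%.1f"%s["time"],e.round(4),"yaw(y)%.4f tilt%.4f"%(np.arctan2(-R[0,1],R[1,1]),np.hypot(R[0,2],R[1,2])),"F",np.round(s["ft_force"],2),"gap%.4f"%s["finger_gap"],"ff%.1f"%s["finger_force"]); return s
E
python3 - <<'E'
from h import *
for fl in (0,1):
    for P,y in(((*BP,.04),BY),((*TX,.02),RY),((*(RP-.024*n),.07),RY),((*(RP+.01*n),.07),RY)):
        j=manip.inverse_kinematics(list(P),quat(y,fl)); print(fl,None if j is None else np.round(j,2))
E
```

```text
0 [ 0.14  0.02  1.65 -0.    1.48 -1.71]
0 [-0.09 -0.45  2.08 -0.    1.51 -1.55]
0 [-0.5  -0.11  1.71 -0.    1.54 -1.96]
0 [-0.48 -0.02  1.63 -0.    1.53 -1.94]
1 [ 0.14  0.02  1.65 -0.    1.48  1.43]
1 [-0.09 -0.45  2.08 -0.    1.51  1.6 ]
1 [-0.5  -0.11  1.71 -0.    1.54  1.18]
1 [-0.48 -0.02  1.63 -0.    1.53  1.2 ]
```

```bash
python3 - <<'E'
from h import *
manip.move_to([*BP,.15],quat(BY,1)); st("above")
manip.move_l([*BP,.0395],speed=.15); st("down")
manip.close(); st("closed")
manip.move_l([*BP,.13],speed=.15); s=st("up")
cv2.imwrite("pics/s1.png",cv2.resize(grab("side")["frame"][120:300,180:400],None,fx=3,fy=3))
E
```

```text
above t3.4 [0.5437 0.1115 0.1502] yaw(y)-2.8640 tilt0.0003 F [ 0.18 -0.88 -0.19] gap0.0878 ff0.0
down t4.3 [0.5445 0.111  0.0407] yaw(y)-2.8654 tilt0.0018 F [0.04 0.7  0.55] gap0.0874 ff0.0
closed t5.2 [0.5438 0.1108 0.0395] yaw(y)-2.8656 tilt0.0001 F [-0.14 -0.38  0.33] gap0.0256 ff30.0
up t6.0 [0.5433 0.1107 0.1287] yaw(y)-2.8656 tilt0.0018 F [-0.04 -0.69 -2.38] gap0.0260 ff30.0
```

View pics/s1.png

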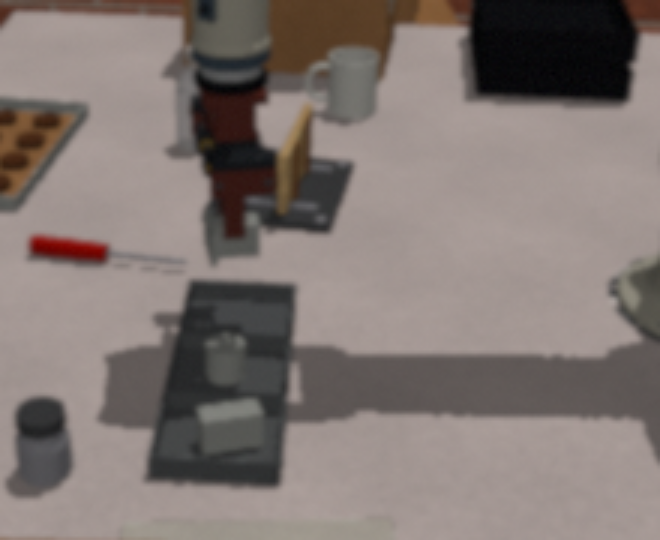

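The bracket hangs at (232,230) in the crop, held upright, with the foot and bar still in the tray. The grip is high because open fingers don't fit between the tray dividers, so I'll set it on free table and regrip lower.

```bash
python3 - <<'E'
from h import *
manip.move_to([*TX,.10],quat(RY,1))
manip.move_l([*TX,.0375],speed=.12)
manip.move_l([*TX,.0355],speed=.02); st("placed")
manip.gripper_open()
manip.move_l([*TX,.013],speed=.06); st("low")
manip.close(); st("closed")
manip.move_l([*TX,.10],speed=.15)
A=RP-(.024+.035)*n
manip.move_to([*A,.14],quat(RY,1))
manip.move_l([*A,.057+.013],speed=.1)
manip.hold(.3); s=st("pre")
im=meandepth("top",6); np.savez("top1.npz",**im); sd=meandepth("side",6); np.savez("side1.npz",**sd)
a=cv2.resize(im["frame"][170:250,280:390],None,fx=5,fy=5,interpolation=cv2.INTER_CUBIC)
b=cv2.resize(sd["frame"][120:220,210:340],(520,400),interpolation=cv2.INTER_CUBIC)
cv2.imwrite("pics/pre_top.png",a);cv2.imwrite("pics/pre_side.png",b)
E
```

```text
placed t7.8 [0.3902 0.     0.0357] yaw(y)3.0297 tilt0.0004 F [ 0.14  0.06 -1.85] gap0.0257 ff30.0
low t9.3 [0.3897 0.     0.0125] yaw(y)3.0296 tilt0.0010 F [ 0.79 -0.49  0.01] gap0.0879 ff0.0
closed t10.3 [ 0.39  -0.     0.013] yaw(y)3.0296 tilt0.0000 F [-0.62 -0.26  0.23] gap0.0257 ff30.0
pre t13.1 [ 0.4324 -0.2153  0.0706] yaw(y)3.0296 tilt0.0010 F [-0.7   0.39 -2.45] gap0.0261 ff30.0
```

View pics/pre_top.png

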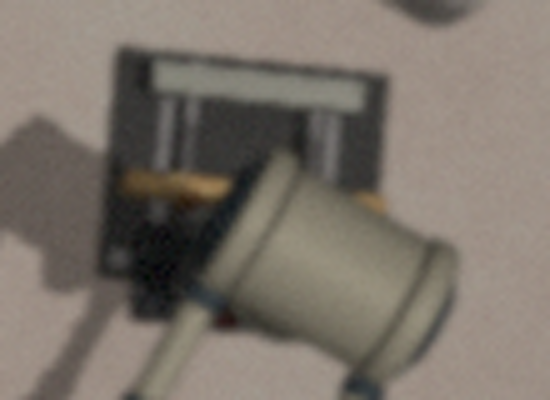

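View pics/pre_side.png

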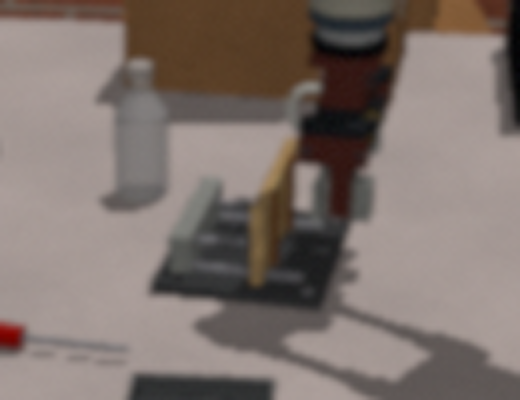

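Top view: the wrist hides the bracket, and the rail ends are visible at (120,183) and (380,200). Side view: the bracket hangs upright at (345,195), level with and just in front of the rail (270,210). I'll check the relative pose in the side depth.

```bash
python3 - <<'E'
from h import *
np.set_printoptions(linewidth=200,suppress=True)
s=dict(np.load("side1.npz")); w=cloud(s).reshape(-1,3)
p=w[:,:2]-RP; q=np.column_stack([p@n,p@lat,w[:,2]])*1000
uv=np.indices((384,512)).reshape(2,-1).T
k=(q[:,0]>-100)&(q[:,0]<-22)&(abs(q[:,1])<45)&(q[:,2]>45)&(q[:,2]<110)
f=s["frame"].reshape(-1,3).astype(int)
for a,b,c in zip(uv[k],q[k],f[k]): print(a,b.round(0).astype(int),c)
k=(abs(q[:,0]-3)<20)&(abs(q[:,1])<95)&(q[:,2]>88); print("rail top",k.sum(),np.median(q[k],0),np.percentile(q[k],[2,50,98],axis=0))
# expected silhouette landmarks
s0=manip.state(); e=np.array(s0["ee_pos"])
for nm,pt in dict(plate_top_plusy_front=(24,28,40),plate_top_plusy_back=(16,28,40),plate_bot=(24,28,0),plate_bot_back=(16,28,0),stem_end_top=(-32,13,40),stem_end_bot=(-32,13,0)).items():
    P=np.array([*(e[:2]+pt[0]*mm*n+pt[1]*mm*lat),e[2]-.013+pt[2]*mm]); print(nm,proj(s,P[None])[0].round(1))
E
```

```text
[161 290] [-32 -26  98] [65 67 79]
[162 290] [-34 -13  99] [82 85 91]
[162 291] [-38 -18  98] [55 58 64]
[162 299] [-70 -16 102] [64 67 79]
[163 290] [-36  -5  98] [84 87 90]
[163 291] [-39  -6  98] [60 63 67]
[163 292] [-43  -6  99] [41 44 56]
[163 299] [-70 -13  99] [74 77 84]
[164 289] [-34   6  99] [103 105 112]
[164 290] [-38   6  99] [78 82 83]
[164 291] [-41   0  97] [63 65 70]
[164 292] [-48  24 108] [46 49 60]
[164 293] [-52  23 108] [27 30 52]
[164 294] [-55  21 107] [18 21 49]
[164 295] [-59  21 108] [19 23 50]
[164 296] [-63  22 109] [22 24 49]
[164 297] [-68  24 110] [28 31 50]
[164 298] [-70  16 107] [48 51 59]
[164 299] [-72  -4  98] [69 72 75]
[164 300] [-75  -4  98] [85 88 91]
[164 301] [-79  -6  98] [ 98 101 105]
[164 302] [-83  -5  99] [111 114 119]
[164 303] [-87  -8  98] [127 131 139]
[165 289] [-35  15  98] [89 93 95]
[165 290] [-39  16  99] [74 76 77]
[165 291] [-43  13  99] [66 69 73]
[165 292] [-48  25 104] [49 52 63]
[165 293] [-52  20 102] [28 33 54]
[165 294] [-56  24 104] [19 24 50]
[165 295] [-60  23 105] [19 23 50]
[165 296] [-64  24 105] [22 26 50]
[16
[... 4946 characters left out ...]
 18  64] [43 45 59]
[174 296] [-64  17  64] [46 48 60]
[174 297] [-69  19  65] [61 63 72]
[174 298] [-72  13  63] [81 84 88]
[174 299] [-76  12  63] [92 95 98]
[174 300] [-80  14  64] [ 95  98 101]
[174 301] [-83   8  62] [100 104 108]
[174 302] [-87  13  64] [120 123 131]
[175 288] [-34  26  60] [95 95 96]
[175 289] [-39  28  62] [93 93 93]
rail top 181 [  0.75441813  40.9443712  322.74379694] [[-16.5040322  -78.69733267  89.42082183]
 [  0.75441813  40.9443712  322.74379694]
 [ 14.17847376  90.01364498 445.55833091]]
plate_top_plusy_front [288.4 166.7]
plate_top_plusy_back [290.4 166.9]
plate_bot [288. 176.]
plate_bot_back [290.1 176.2]
stem_end_top [303.3 166.5]
stem_end_bot [302.8 175.8]
```

```bash
python3 - <<'E'
from h import *
s=dict(np.load("side1.npz")); w=cloud(s).reshape(-1,3); p=w[:,:2]-RP; q=np.column_stack([p@n,p@lat,w[:,2]])*1000
k=(q[:,0]>2)&(q[:,0]<10)&(abs(q[:,1]-90)<12)&(q[:,2]>30)&(q[:,2]<90); print("rail +y end",k.sum(),np.median(q[k],0))
k=(abs(q[:,0]-6)<5)&(abs(q[:,1])<85)&(abs(q[:,2]-97)<7); print("rail top",k.sum(),np.median(q[k],0))
def F(k=8):
    v=[]
    for _ in range(k):
        manip.hold(.03); v.append(np.array(manip.state()["ft_force"]))
    v=np.mean(v,0); return v
f0=F(); print("base",f0.round(2)); st()
P0=RP-(.024+.035)*n; Z=.070
def go(d,v): manip.move_l([*(P0+d*n),Z],speed=v)
go(.027,.06)
for d in (.033,.036,.039,.043):
    go(d,.03); f=F(5)-f0; print(d,"push %.2f"%(-f[:2]@n),"lat %.2f z %.2f"%(f[:2]@lat,f[2]))
st()
E
```

```text
rail +y end 37 [ 5.16078865 88.41993042 64.34720468]
rail top 49 [ 5.62315036  8.42246963 98.15868659]
base [-0.13  0.1  -1.92]
 t13.9 [ 0.4322 -0.2151  0.07  ] yaw(y)3.0296 tilt0.0000 F [-0.82  0.63 -1.77] gap0.0258 ff30.0
0.033 push 0.05 lat 0.20 z -0.42
0.036 push 0.34 lat -0.17 z -0.49
0.039 push 1.75 lat -0.72 z -0.10
0.043 push 3.28 lat -0.37 z 0.56
 t16.4 [ 0.4748 -0.2199  0.07  ] yaw(y)3.0296 tilt0.0004 F [-3.74 -0.42 -1.38] gap0.0257 ff30.0
```

Rail and bracket show the same side-camera bias, so they are aligned relative to each other. I'll push on to 10 N.

```bash
python3 - <<'E'
from h import *
f0=np.array([-.13,.1,-1.92])
def F(k=8):
    v=[]
    for _ in range(k): manip.hold(.03); v.append(np.array(manip.state()["ft_force"]))
    return np.mean(v,0)-f0
P0=RP-(.024+.035)*n; Z=.070; d=.043
for tgt in (.050,.0565):
    d=tgt; manip.move_l([*(P0+d*n),Z],speed=.03); f=F(); print(d,"push %.2f lat %.2f z %.2f"%(-f[:2]@n,f[:2]@lat,f[2]))
d+=np.clip((10+f[:2]@n)/500,-.004,.004); manip.move_l([*(P0+d*n),Z],speed=.02)
f=F(12); print(d,"push %.2f lat %.2f z %.2f"%(-f[:2]@n,f[:2]@lat,f[2])); s=st(); print(s["moment"])
im=meandepth("top",3); sd=meandepth("side",6); np.savez("side2.npz",**sd)
a=cv2.resize(im["frame"][170:250,280:390],(440,320),interpolation=cv2.INTER_CUBIC)
b=cv2.resize(sd["frame"][140:200,240:315],(400,320),interpolation=cv2.INTER_CUBIC)
cv2.imwrite("pics/push.png",np.hstack([a,b])[:, -800:])
w=cloud(sd).reshape(-1,3); p=w[:,:2]-RP; q=np.column_stack([p@n,p@lat,w[:,2]])*1000
k=(abs(q[:,1])<85)&(abs(q[:,2]-97)<6)&(q[:,0]>-14)&(q[:,0]<60); print(np.column_stack([q[k]]).round(0).astype(int)[:60].tolist())
E
```

```text
0.05 push 6.89 lat -0.24 z 2.16
0.0565 push 9.74 lat 0.46 z 3.86
0.05701217119121039 push 10.16 lat 0.10 z 4.07
 t18.3 [ 0.4875 -0.2213  0.07  ] yaw(y)3.0294 tilt0.0033 F [-10.22   0.98   2.49] gap0.0257 ff30.0
[0.22166959 1.50962616 0.07308875]
[[32, -21, 98], [28, -21, 98], [24, -22, 98], [20, -23, 98], [34, -10, 98], [30, -12, 98], [26, -12, 98], [22, -13, 98], [18, -14, 98], [-10, -14, 101], [-14, -15, 101], [36, 0, 98], [31, 1, 99], [28, 0, 99], [24, -2, 98], [20, 0, 99], [16, -4, 98], [-11, -9, 99], [33, 12, 99], [30, 10, 98], [26, 9, 98], [22, 7, 98], [18, 6, 98], [14, 6, 98], [-12, -1, 98], [35, 22, 99], [32, 18, 97], [28, 18, 98], [24, 19, 99], [20, 15, 97], [16, 16, 98], [13, 12, 97], [7, 22, 101], [-1, 21, 102], [-4, 19, 101], [-9, 21, 103], [33, 32, 99], [30, 29, 98], [25, 29, 99], [22, 26, 98], [18, 29, 99], [15, 21, 96], [7, 21, 97], [3, 22, 98], [-1, 23, 99], [-4, 20, 97], [-9, 23, 99], [-13, 22, 99], [35, 39, 98], [31, 42, 100], [27, 40, 99], [24, 38, 98], [20, 38, 99], [18, 28, 94], [15, 20, 92], [7, 21, 93], [3, 21, 93], [-1, 20, 93], [-4, 17, 92], [-9, 24, 96]]
```

View pics/push.png

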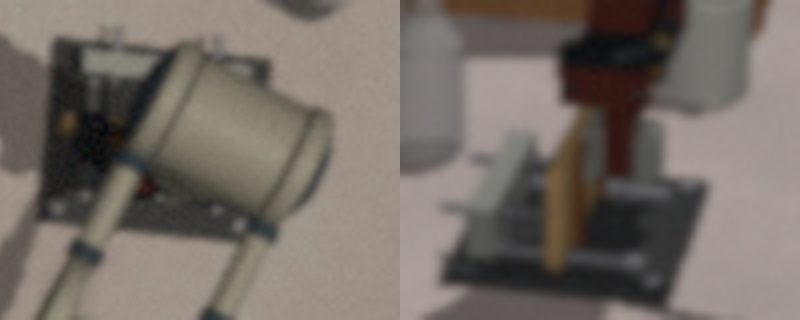

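Side crop (right): the plate top at (590,120) is level with the rail's top edge and flat against it between the strips, and the rail is pushed back about 20 mm. Depth agrees, with both tops at about 98 mm. Next I hold, check and hand in.

```bash
python3 - <<'E'
from h import *
f0=np.array([-.13,.1,-1.92]); v=[]
for _ in range(30): manip.hold(.1); v.append(manip.state()["ft_force"]-f0)
v=np.array(v); p=-v[:,:2]@n; print("push mean %.2f min %.2f max %.2f"%(p.mean(),p.min(),p.max()),v.mean(0).round(2)); st()
if 8<p.mean()<12: print(manip.job_done())
E
```

```text
push mean 9.97 min 9.24 max 10.85 [-9.89  1.26  4.12]
 t21.7 [ 0.4875 -0.2213  0.07  ] yaw(y)3.0293 tilt0.0033 F [-9.77  2.    1.61] gap0.0258 ff30.0
the job is handed in; nothing more can be done
None
```

The bracket is held against the rail between the guide strips, top edges level to about 1 mm by the side camera, with a steady push of about 10 N (9.2–10.9 N over 3 s); the job was handed in at 21.7 s while still gripping and pushing.

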